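# Find the heaviest weighing cylinder and set it out

## Task

The four knobbed wooden weighing cylinders look alike but one is clearly the heaviest: find out which by feel, lifting them a little from their sloping pockets and setting them back. Carry only the heaviest one away and stand it gently upright, near the middle, in the green tray that has no toy figure in it; leave the other three seated in their own pockets, and do not disturb the figure or the two paint jars standing by themselves on the table.

Things in the scene. Friction and masses are not known exactly. Their poses are not given: they have to be found in the camera images.
- stand: fixed wooden stand, 306 mm long, carrying a row of four pockets along its y, tilted 30 degrees: the weights lean with the pocket normal (-0.5, 0, 0.866) of the stand's frame, towards the robot. Origin on the table under its middle, z up. Pockets: 54 mm along the slope, 68 mm along y, 18 mm deep, floor centres at x -10, z 60, y 108, 36, -36, -108 mm; walls 6 mm thick
- bar (a point): middle of the stand's round wooden carrying bar, 12 mm thick, 306 mm long along the stand's y, at x -16, z 238 mm of the stand: it runs above the row and bars a gripper that comes straight down on the weights; one tilted 30 degrees, along their axes, passes in front of it
- weight_1: wooden weight in pocket 1 of 4 counted from the stand's +y end: body 46 mm in diameter, 46 mm high, a round knob on top 24 mm in diameter, 34 mm high. Origin at the centre of its underside, z along its axis to the knob. It rests on its pocket's lower wall. Hidden cores: the four weigh about 100, 140, 190 and 330 g, in an order unrelated to the names
- weight_2: wooden weight in pocket 2 of 4 counted from the stand's +y end: body 46 mm in diameter, 46 mm high, a round knob on top 24 mm in diameter, 34 mm high. Origin at the centre of its underside, z along its axis to the knob. It rests on its pocket's lower wall. Hidden cores: the four weigh about 100, 140, 190 and 330 g, in an order unrelated to the names
- weight_3: wooden weight in pocket 3 of 4 counted from the stand's +y end: body 46 mm in diameter, 46 mm high, a round knob on top 24 mm in diameter, 34 mm high. Origin at the centre of its underside, z along its axis to the knob. It rests on its pocket's lower wall. Hidden cores: the four weigh about 100, 140, 190 and 330 g, in an order unrelated to the names
- weight_4: wooden weight in pocket 4 of 4 counted from the stand's +y end: body 46 mm in diameter, 46 mm high, a round knob on top 24 mm in diameter, 34 mm high. Origin at the centre of its underside, z along its axis to the knob. It rests on its pocket's lower wall. Hidden cores: the four weigh about 100, 140, 190 and 330 g, in an order unrelated to the names
- tray_a: small square green tray, fixed, 130 mm by 130 mm, 4 mm walls 16 mm high, inner floor 4 to 5 mm above the table (left, +y). Origin on the table under its centre. One of the two trays has the figure standing in it, the other only a flat round paper mat, without thickness to speak of
- tray_b: small square green tray, fixed, 130 mm by 130 mm, 4 mm walls 16 mm high, inner floor 4 to 5 mm above the table (right, -y). Origin on the table under its centre. One of the two trays has the figure standing in it, the other only a flat round paper mat, without thickness to speak of
- figure: turned wooden toy figure, 42 mm in diameter, 82 mm high, standing in the middle of one of the trays; origin at the centre of its underside
- jar_1: closed paint jar, 60 mm in diameter, 75 mm high, standing on the table; bystander; origin under its centre
- jar_2: closed paint jar, 60 mm in diameter, 75 mm high, standing on the table; bystander; origin under its centre
Mind the look-alikes: they are no part of the job. Leave any pink look-alike of the weight_1 alone. Leave any red look-alike of the weight_4 alone.

How it is judged (in metres and radians):
At the end, for the whole second after the job is handed in: the heaviest cylinder (alone in pressing over 2.5 N on the tray) rests upright within 0.1 rad in the tray without the figure, within 45 mm of its centre along each side; the other three are in their own pockets, within 20 mm of their starts, leaning 0.4 to 0.65 rad (((angle between weight_1's own z axis and vertical below 0.1 rad and linear speed of weight_1 below 0.02 m/s and ((horizontal distance between figure and tray_a above 0.09 m and contact force between weight_1 and tray_a between 2.5 and 5 N and x of weight_1 in the frame of tray_a between -0.045 and 0.045 m and y of weight_1 in the frame of tray_a between -0.045 and 0.045 m) or (horizontal distance between figure and tray_b above 0.09 m and contact force between weight_1 and tray_b between 2.5 and 5 N and x of weight_1 in the frame of tray_b between -0.045 and 0.045 m and y of weight_1 in the frame of tray_b between -0.045 and 0.045 m)) and distance of each of weight_2, weight_3, weight_4 from where it was at the start of the episode below 0.02 m and angle between weight_2's own z axis and vertical between 0.4 and 0.65 rad and angle between weight_3's own z axis and vertical between 0.4 and 0.65 rad and angle between weight_4's own z axis and vertical between 0.4 and 0.65 rad) or (angle between weight_2's own z axis and vertical below 0.1 rad and linear speed of weight_2 below 0.02 m/s and ((horizontal distance between figure and tray_a above 0.09 m and contact force between weight_2 and tray_a between 2.5 and 5 N and x of weight_2 in the frame of tray_a between -0.045 and 0.045 m and y of weight_2 in the frame of tray_a between -0.045 and 0.045 m) or (horizontal distance between figure and tray_b above 0.09 m and contact force between weight_2 and tray_b between 2.5 and 5 N and x of weight_2 in the frame of tray_b between -0.045 and 0.045 m and y of weight_2 in the frame of tray_b between -0.045 and 0.045 m)) and distance of each of weight_1, weight_3, weight_4 from where it was at the start of the episode below 0.02 m and angle between weight_1's own z axis and vertical between 0.4 and 0.65 rad and angle between weight_3's own z axis and vertical between 0.4 and 0.65 rad and angle between weight_4's own z axis and vertical between 0.4 and 0.65 rad) or (angle between weight_3's own z axis and vertical below 0.1 rad and linear speed of weight_3 below 0.02 m/s and ((horizontal distance between figure and tray_a above 0.09 m and contact force between weight_3 and tray_a between 2.5 and 5 N and x of weight_3 in the frame of tray_a between -0.045 and 0.045 m and y of weight_3 in the frame of tray_a between -0.045 and 0.045 m) or (horizontal distance between figure and tray_b above 0.09 m and contact force between weight_3 and tray_b between 2.5 and 5 N and x of weight_3 in the frame of tray_b between -0.045 and 0.045 m and y of weight_3 in the frame of tray_b between -0.045 and 0.045 m)) and distance of each of weight_1, weight_2, weight_4 from where it was at the start of the episode below 0.02 m and angle between weight_1's own z axis and vertical between 0.4 and 0.65 rad and angle between weight_2's own z axis and vertical between 0.4 and 0.65 rad and angle between weight_4's own z axis and vertical between 0.4 and 0.65 rad) or (angle between weight_4's own z axis and vertical below 0.1 rad and linear speed of weight_4 below 0.02 m/s and ((horizontal distance between figure and tray_a above 0.09 m and contact force between weight_4 and tray_a between 2.5 and 5 N and x of weight_4 in the frame of tray_a between -0.045 and 0.045 m and y of weight_4 in the frame of tray_a between -0.045 and 0.045 m) or (horizontal distance between figure and tray_b above 0.09 m and contact force between weight_4 and tray_b between 2.5 and 5 N and x of weight_4 in the frame of tray_b between -0.045 and 0.045 m and y of weight_4 in the frame of tray_b between -0.045 and 0.045 m)) and distance of each of weight_1, weight_2, weight_3 from where it was at the start of the episode below 0.02 m and angle between weight_1's own z axis and vertical between 0.4 and 0.65 rad and angle between weight_2's own z axis and vertical between 0.4 and 0.65 rad and angle between weight_3's own z axis and vertical between 0.4 and 0.65 rad))); the robot touches nothing.
It fails at once if more than one weight was carried away from the stand (over 100 mm from its pocket) (distance of each of weight_2, weight_1 from where it was at the start of the episode above 0.1 m or distance of each of weight_3, weight_1 from where it was at the start of the episode above 0.1 m or distance of each of weight_3, weight_2 from where it was at the start of the episode above 0.1 m or distance of each of weight_4, weight_1 from where it was at the start of the episode above 0.1 m or distance of each of weight_4, weight_2 from where it was at the start of the episode above 0.1 m or distance of each of weight_4, weight_3 from where it was at the start of the episode above 0.1 m).
It fails at once if a weight was dropped or tossed (moving at over 0.45 m/s while no finger holds it, as after a fall of 10 mm) ((linear speed of weight_1 above 0.45 m/s and contact force between weight_1 and the fingers below 0.05 N) or (linear speed of weight_2 above 0.45 m/s and contact force between weight_2 and the fingers below 0.05 N) or (linear speed of weight_3 above 0.45 m/s and contact force between weight_3 and the fingers below 0.05 N) or (linear speed of weight_4 above 0.45 m/s and contact force between weight_4 and the fingers below 0.05 N)).
It fails at once if a weight was pressed hard on a tray (over 60 N) (contact force between any of weight_1, weight_2, weight_3, weight_4 and tray_a above 60 N or contact force between any of weight_1, weight_2, weight_3, weight_4 and tray_b above 60 N).
It fails at once if the toy figure or a paint jar was knocked over or moved more than 30 mm (distance of any of figure, jar_1, jar_2 from where it was at the start of the episode above 0.03 m or angle between any of figure, jar_1, jar_2's own z axis and vertical above 0.5 rad).
It also fails if it takes over 67 s, if anything falls off the work surface, if the arm or the gripper's body presses on something with over 40 N, if the wrist force passes 120 N, or if a joint passes its speed limit or range.

## Robot

A 6-joint arm with a two-finger parallel gripper is mounted at the origin on the work surface. World frame = base frame: x ahead of the robot, y to its left, z up, the work surface at z = 0. Lengths are in mm, angles in rad, forces in N, time in s.
With the tool pointing down it reaches from about 275 to 750 mm from the base axis. Payload 10.2 kg.
Tool frame: the origin (TCP) lies between the finger pads; the fingertips stand 8 mm ahead of it and the grasp point (between the pads) lies 11 mm behind it; z points along the fingers, y is the line along which they close (so a half turn about z gives the same grasp; the last joint's range is limited). The gripper opens to 85 mm and grips with 20 to 120 N. Pads are 22 mm wide; open, the fingers measure 114 mm over their backs; the gripper's body (76 mm by 85 mm) begins 54 mm behind the grasp point. The pads swing forward as they close: fully open they stand 13 mm farther back than shut.
Start: joints at [-1.412, 0.313, 1.498, -0, 1.331, -0.223], TCP at [195.598, -487.209, 239.294] pointing down, gripper open.
Joint ranges: [-2.94, 2.94], [-0.97, 2.17], [0.19, 2.56], [-1.23, 4.37], [0.02, 3.11], [-2.88, 2.88]. Speed limits (rad/s): [2.39, 2.39, 3.01, 3.14, 3.14, 3.14].

## Interface

Orientations are given as a unit quaternion [w, x, y, z].
In Python, from rig import * gives the robot as it stands.
- The arm moves only by the shell command python3 -m handwheel 'ROWS' [FORCE]. ROWS is JSON, a list that holds one entry, the list of rows, each a list of 7 numbers: the shift along the world's x, y, z in mm, then the turn, a rotation vector about the world's x, y, z in degrees, then the opening, from -1 (shut) to 1 (fully open). A call has 1 to 8 rows; each row shifts and turns the commanded pose from where the row before left it; what a row does not reach is not made up. A row lasts 1/8 s, in which the tool goes at most 62.5 mm and 10.7 degrees, less where a joint would pass 70% of its speed; a pose out of reach is approached as far as the arm can. A call is refused whole if a number of a shift passes 62.5 or a number of a turn 10.7, either way. A call with a gripper value outside its range is refused whole. The fingers move at their own pace and stop on an object; FORCE is the grip in N (left out, the last holds). Time passes only in rows, so rows that do not move let the fingers close. It gives the time, the measured TCP pose, the force, the opening and the grip force at its end, in the units of the state.
- sense(): the state, without advancing time (a new reading comes with each control period).
- capture(name): name is "scene" or "top" or "wrist"; returns a dict with "image" (420x560x3 uint8, red, green, blue), "fx", "fy", "cx", "cy" (pixels), "dist_coeffs" ([k1, k2, p1, p2, k3] as OpenCV has them; the pictures are not rectified), "rvec" (rotation vector, rad) and "tvec" (3), from world to camera coordinates, as OpenCV has them; the wrist camera has in their place "hand_eye" (4x4, takes a point from camera to tool coordinates, whose origin is the TCP and whose axes are the flange's). Camera axes: x right, y down, z forward; pixel columns grow to the right and rows downward; lengths in mm; the calibration is good to about 2 mm. A picture is of the moment at which its call begins: read the wrist's pose just before it. There is no depth.
- finish_job(): hands the job in; it is judged then, once.
The state is a dict: "time_s": time; "joints": joint angles; "dq": joint speeds; "tau": joint torques, N m; "eef_pos": TCP position; "ee_rot": TCP orientation; "force": force on the tool from outside, world axes, zero at the start; "wrist_torque": the same for the moment, N m; "grip_width": opening from 0.0 (shut) to 1.0 (fully open); "grip_force": force on a finger pad.
Only numpy, scipy, OpenCV 4.12 (cv2) and the standard library are available. Lean on these libraries where they do the work, as an engineer would, in place of code of your own. Each camera call takes 0.05 s, during which the arm holds its last target. There are 200 camera calls.

## Working session

There is one attempt and no reset: what is moved stays moved. The work goes in short steps, Python scripts to look and compute and a shell command to move; the robot and the scene stay as the last step left them, time stands still between calls to the robot, and variables do not carry over. Pictures are saved under pics/ and viewed, at most 10 in all, crops included, and the job is handed in when it is done.

```bash
mkdir -p pics
python3 - <<'E'
from rig import *
import cv2,json
for n in ("scene","top"):
    c=capture(n); cv2.imwrite(f"pics/{n}0.png",c["image"][:,:,::-1])
    print(n,{k:(v.tolist() if hasattr(v,'tolist') else v) for k,v in c.items() if k!="image"})
s=sense();print(s)
E
```

```text
scene {'fx': 499.05549121828875, 'fy': 499.05549121828875, 'cx': 277.65158618903564, 'cy': 214.97124929792702, 'dist_coeffs': [-0.010362311066915693, 0.0, 0.0, 0.0, 0.0], 'rvec': [1.247627795452691, 2.2268449768382674, -1.0087884331698875], 'tvec': [221.70377745208776, -201.49859830593454, 1645.4366740207456]}
top {'fx': 519.8500060755669, 'fy': 519.8500060755669, 'cx': 283.99424128918855, 'cy': 210.71425788119728, 'dist_coeffs': [-0.17884153357415283, 0.0, 0.0, 0.0, 0.0], 'rvec': [2.1449899554899394, -2.1347961068279373, 0.158465535827229], 'tvec': [49.74533572947085, 554.8724950605989, 1178.2632709729774]}
{'time_s': 0.1, 'joints': array([-1.41240897e+00,  3.13395302e-01,  1.49833981e+00, -4.16903981e-06,
        1.33097496e+00, -2.23412899e-01]), 'dq': array([-0.00143079, -0.00192533, -0.00294713, -0.00027828,  0.0006698 ,
       -0.00107398]), 'tau': array([ 2.27756522e-03, -4.12897539e+01, -2.60140550e+01, -1.79883241e-04,
        3.02448556e-03, -1.55699176e-06]), 'eef_pos': array([ 195.5586324 , -486.99538862,  238.79966803]), 'ee_rot': array([-5.58476550e-04,  9.81833593e-01,  1.89743204e-01,  1.61383662e-05]), 'force': array([-0.08095601,  0.52890629, -0.34404434]), 'wrist_torque': array([-0.00012592,  0.05250997, -0.03152103]), 'grip_force': 0.0, 'grip_width': 0.9970358681288767}
```

View pics/scene0.png

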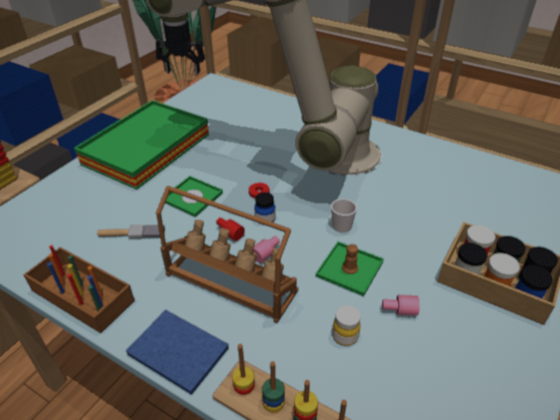

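View pics/top0.png

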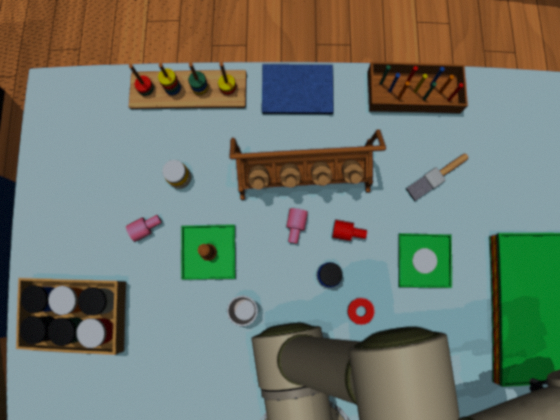

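The pictures show the stand (top ~(310,165), scene ~(230,250)). The candidates for weights are the four tan knobbed cylinders seated in it at top (258,178), (290,176), (322,174) and (353,173). The pink ones at (140,229) and (296,225) and the red one at (349,230) lie on the table and are look-alikes to leave alone. The figure is in the left tray at (207,251). The mat tray is at (425,260). The jars are at (177,175) and (330,274).

Run:
```python
import cv2,numpy as np
a=cv2.imread("pics/scene0.png");b=cv2.imread("pics/top0.png")
def crop(im,x0,y0,w,h,k,name):
    o=cv2.resize(im[y0:y0+h,x0:x0+w],None,fx=k,fy=k,interpolation=cv2.INTER_CUBIC)
    for x in range((x0+9)//10*10,x0+w,10):
        cv2.line(o,((x-x0)*k,0),((x-x0)*k,14 if x%50==0 else 6),(255,255,255),1)
        if x%20==0: cv2.putText(o,str(x),((x-x0)*k,24),0,.35,(255,255,255),1)
    for y in range((y0+9)//10*10,y0+h,10):
        cv2.line(o,(0,(y-y0)*k),(8,(y-y0)*k),(255,255,255),1)
        if y%20==0: cv2.putText(o,str(y),(10,(y-y0)*k+4),0,.35,(255,255,255),1)
    cv2.imwrite(name,o)
crop(a,150,175,155,145,4,"pics/scene_c.png")
crop(b,222,120,175,130,4,"pics/top_c.png")
```

```text
(no output)
```

View pics/scene_c.png

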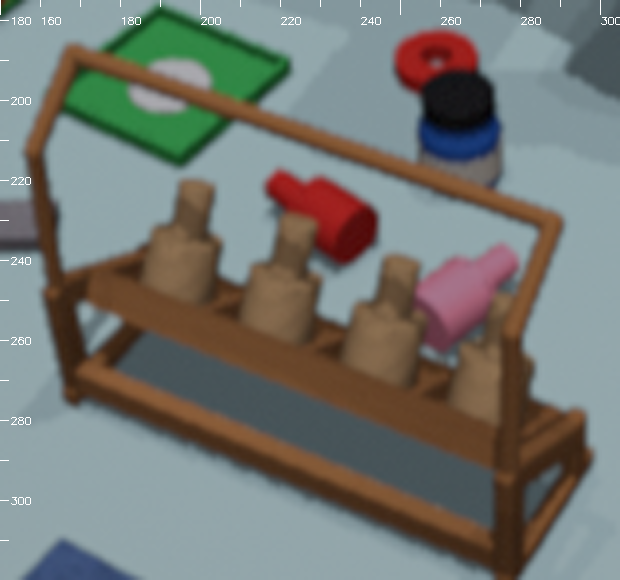

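View pics/top_c.png

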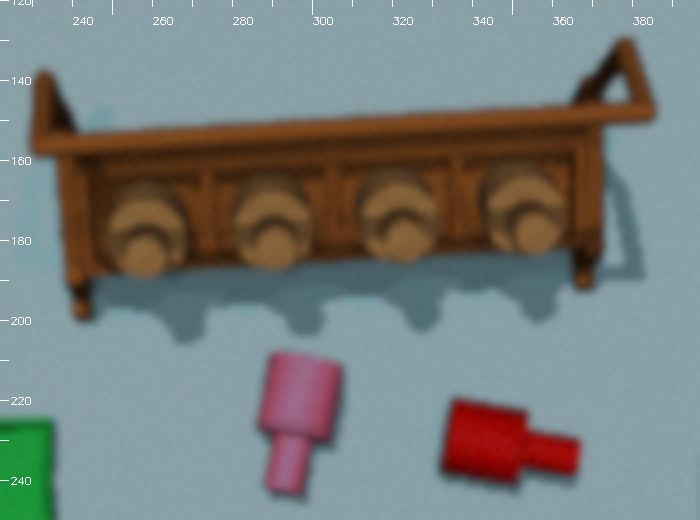

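The crops show the stand's details (full-image pixels):

| Point | Top | Scene |
|---|---|---|
| Knob top, weight 1 | (258,184) | (275,250) |
| Knob top, weight 2 | (290.3,181.3) | (250,240.5) |
| Knob top, weight 3 | (322.8,179.2) | (224.5,229.5) |
| Knob top, weight 4 | (355.3,177) | (199.3,221.5) |
| Bar end, +y | (231,156.5) | (289.3,230.5) |
| Bar end, -y | (384.5,148) | (168.8,188.5) |

The pink and red ones are lying on the table.

```bash
cat > h.py <<'E'
import numpy as np,cv2
from scipy.optimize import least_squares
from scipy.spatial.transform import Rotation as R
C={'scene':(499.0555,277.6516,214.9712,-0.0103623,[1.247627795,2.226844977,-1.008788433],[221.703777,-201.498598,1645.436674]),
'top':(519.85,283.99424,210.714258,-0.1788415,[2.144989955,-2.134796107,0.158465536],[49.745336,554.872495,1178.263271])}
def par(n):
    f,cx,cy,k,r,t=C[n]; return np.array(r),np.array(t),np.array([[f,0,cx],[0,f,cy],[0,0,1.]]),np.array([k,0,0,0,0.])
def proj(n,P): return cv2.projectPoints(np.atleast_2d(np.float64(P)),*par(n))[0][:,0]
def tri(a,b):
    return least_squares(lambda p:np.r_[proj('top',p)[0]-a,proj('scene',p)[0]-b],[450,0,50])
def onz(n,px,z):
    r,t,K,d=par(n);u=cv2.undistortPoints(np.float64([[px]]),K,d)[0,0];M=cv2.Rodrigues(r)[0]
    ray=M.T@[u[0],u[1],1];o=-M.T@t;return o+ray*(z-o[2])/ray[2]
E
python3 - <<'E'
from h import *
np.set_printoptions(suppress=True,precision=1)
T=[(258,184),(290.3,181.3),(322.8,179.2),(355.3,177),(231,156.5),(384.5,148)]
S=[(275,250),(250,240.5),(224.5,229.5),(199.3,221.5),(289.3,230.5),(168.8,188.5)]
for a,b in zip(T,S): r=tri(a,b);print(r.x,r.fun)
L=np.array([[-53.5,y,127.3] for y in(108,36,-36,-108)]+[[-16,153,238],[-16,-153,238.]])
f=lambda q:L@R.from_euler('z',q[2]).as_matrix().T+[q[0],q[1],q[3]]
r=least_squares(lambda q:np.r_[(proj('top',f(q))-T).ravel(),(proj('scene',f(q))-S).ravel()],[600,0,0,0])
print(r.x,r.x[2]*57.3,r.fun.reshape(-1,2))
print(f(r.x))
print('matray',onz('top',(425,261),5),onz('scene',(193,196),5))
print('fig',onz('top',(206,251),82),'jars',onz('top',(177,169),75),onz('top',(330,274),75),'cup',onz('top',(243,310),50))
print('pink',onz('top',(296,225),23),'red',onz('top',(349,230),23))
E
```

```text
[601.7 107.5 129. ] [ 0.9 -0.5  1.   0.1]
[606.7  38.8 128.8] [-0.2  0.1 -0.2 -0. ]
[610.6 -32.1 132.6] [-0.4  0.3 -0.5 -0.1]
[ 616.6 -104.1  129.2] [-0.5  0.3 -0.7 -0.1]
[633.1 159.  240.6] [-0.4  0.2 -0.5 -0. ]
[ 652.6 -149.5  237.4] [-0.9  0.6 -1.2 -0.2]
[661.    6.    0.1   1.9] 3.7988022208240997 [[-0.4  0. ]
 [ 0.   0.7]
 [ 0.1  0.9]
 [ 0.1  1.2]
 [ 0.3 -0.5]
 [-1.6 -0.9]
 [ 2.3  0.1]
 [-0.  -0.6]
 [-0.7  0.6]
 [-0.6 -0.7]
 [-1.5  0.5]
 [-1.5 -0.2]]
[[ 600.4  110.2  129.2]
 [ 605.2   38.4  129.2]
 [ 610.   -33.4  129.2]
 [ 614.7 -105.3  129.2]
 [ 634.9  157.6  239.9]
 [ 655.1 -147.7  239.9]]
matray [ 438.8 -289.2    5. ] [ 436.1 -286.3    5. ]
fig [455.8 227.8  82. ] jars [647.2 302.8  75. ] [405.9 -52.1  75. ] cup [323.5 144.9  50. ]
pink [523.4  23.8  23. ] red [ 511.9 -102.4   23. ]
```

```bash
python3 -m handwheel '[[[40,42,-2,0,0,-9,0.2],[40,42,-2,0,0,-9.1,0.2],[40,42,-2,0.7,-10,0,0.2],[40,42,-2,0.7,-10,0,0.2],[40,42,-2,0.6,-10,0,0.2],[40,42,-2,0,0,0,0.2],[40,42,-2,0,0,0,0.2],[30,42,-2,0,0,0,0.2]]]' 40
cat > st.py <<'E'
from rig import *
from h import *
import sys
np.set_printoptions(suppress=True,precision=2)
TOPS=np.array([[600.4,110.2,129.2],[605.2,38.4,129.2],[610,-33.4,129.2],[614.7,-105.3,129.2]])
d=np.array([.499,.033,-.866])
s=sense();q=s['ee_rot'];M=R.from_quat([q[1],q[2],q[3],q[0]]).as_matrix()
print(s['time_s'],s['eef_pos'],'z',M[:,2],'y',M[:,1],'F',s['force'],np.linalg.norm(s['dq']),s['grip_width'],s['grip_force'])
if len(sys.argv)>2:
    g=TOPS[int(sys.argv[1])-1]+float(sys.argv[2])*d; print('goal',g,'delta',g-s['eef_pos'])
    w=R.from_matrix(np.c_[np.cross([-.066*-1,-.998,0],-(-d)),[.066,-.998,0],d]).as_matrix()
    U,_,V=np.linalg.svd(w); print('turn',np.degrees(R.from_matrix(U@V@M.T).as_rotvec()))
E
python3 st.py 4 -40
```

```text
time_s: 1.1
eef_pos: [506.6, -149.6, 223.1]
ee_rot: [-0.009, 0.965, 0.032, 0.259]
force: [-0.1, -1.4, -0.2]
grip_width: 0.596
grip_force: 0.0
1.1 [ 506.63 -149.56  223.15] z [ 0.5   0.03 -0.87] y [ 0.07 -1.   -0.  ] F [-0.07 -1.38 -0.24] 1.6250425545774694 0.5964744505180847 0.0
goal [ 594.74 -106.62  163.84] delta [ 88.11  42.94 -59.31]
turn [-0.03  0.07 -0.03]
```

```bash
python3 -m handwheel '[[[40,20,-20,0,0,0,0.2],[40,18,-30,0,0,0,0.2],[0,0,0,0,0,0,0.2],[0,0,0,0,0,0,0.2]]]' >/dev/null; python3 st.py 4 -40
python3 - <<'E'
from rig import *
import cv2
c=capture("wrist");print({k:(v.tolist() if hasattr(v,'tolist') else v) for k,v in c.items() if k!="image"})
cv2.imwrite("pics/w1.png",c["image"][:,:,::-1])
E
```

```text
1.6 [ 585.3  -113.4   173.54] z [ 0.5   0.03 -0.87] y [ 0.07 -1.   -0.  ] F [-0.15  0.27  0.28] 0.03163918896508614 0.5987046289288875 0.0
goal [ 594.74 -106.62  163.84] delta [ 9.44  6.78 -9.7 ]
turn [-0.02  0.06 -0.02]
{'fx': 377.17902129304747, 'fy': 377.17902129304747, 'cx': 277.58129957472903, 'cy': 209.8042323524351, 'dist_coeffs': [-0.0683797419939433, 0.0, 0.0, 0.0, 0.0], 'hand_eye': [[-0.0008043608980402371, -0.951210201633997, -0.3085425502438085, 77.7753275377373], [0.9999995061231902, -0.0009452263513766793, 0.0003070838930404984, -0.35539010680676886], [-0.0005837438808290224, -0.3085421508555226, 0.9512104921564556, -134.2014784824432], [0.0, 0.0, 0.0, 1.0]]}
```

View pics/w1.png

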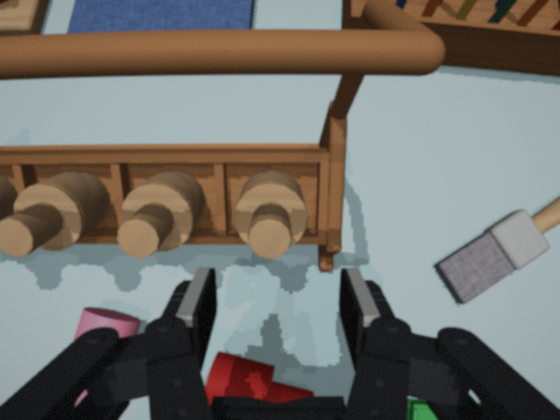

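The wrist view shows knob top 4 at about (270,237), knob 3 at (139,237) and knob 2 at (15,236). The bar crosses at the top of the picture, and the pink and red look-alikes lie below. I check these pixels against the fit.

Run:
```python
from rig import *
from h import *
np.set_printoptions(suppress=True,precision=1)
H=np.array([[-0.0008043608980402371,-0.951210201633997,-0.3085425502438085,77.7753275377373],[0.9999995061231902,-0.0009452263513766793,0.0003070838930404984,-0.35539010680676886],[-0.0005837438808290224,-0.3085421508555226,0.9512104921564556,-134.2014784824432],[0,0,0,1]])
s=sense();q=s['ee_rot'];W=np.eye(4);W[:3,:3]=R.from_quat([q[1],q[2],q[3],q[0]]).as_matrix();W[:3,3]=s['eef_pos']
E=np.linalg.inv(W@H);K=np.array([[377.179,0,277.5813],[0,377.179,209.8042],[0,0,1]]);D=np.array([-.06838,0,0,0,0])
TOPS=np.array([[600.4,110.2,129.2],[605.2,38.4,129.2],[610,-33.4,129.2],[614.7,-105.3,129.2]])
print(cv2.projectPoints(TOPS,cv2.Rodrigues(E[:3,:3])[0],E[:3,3],K,D)[0][:,0])
# back-project onto the plane of knob tops (normal -d)
n=np.array([.499,.033,-.866]);o=(W@H)[:3,3]
for i,px in ((2,(15,236)),(3,(139,237)),(4,(270,237))):
    u=cv2.undistortPoints(np.float64([[px]]),K,D)[0,0];r=(W@H)[:3,:3]@[u[0],u[1],1]
    p=o+r*(n@(TOPS[i-1]-o))/(n@r);print(i,p,p-TOPS[i-1])
```

```text
[[-103.4  232.2]
 [   7.4  233.1]
 [ 132.8  233.5]
 [ 265.9  233.6]]
2 [604.   34.1 128.3] [-1.2 -4.3 -0.9]
3 [608.4 -36.7 128.2] [-1.6 -3.3 -1. ]
4 [ 613.2 -107.6  128.2] [-1.5 -2.3 -1. ]
```

```bash
python3 -m handwheel '[[[2,5,1.5,0,0,0,0.2],[11,0.7,-19,0,0,0,0.2],[11,0.7,-19,0,0,0,0.2],[10,0.7,-17,0,0,0,0.2],[6,0.4,-11,0,0,0,0.2],[0,0,0,0,0,0,0.2],[0,0,0,0,0,0,0.2]]]' 40 ; python3 st.py 4 23
python3 -m handwheel '[[[0,0,0,0,0,0,-0.6],[0,0,0,0,0,0,-0.6],[0,0,0,0,0,0,-0.6],[0,0,0,0,0,0,-0.6]]]' 40; python3 st.py
```

```text
time_s: 2.52
eef_pos: [625.7, -105.9, 109.7]
ee_rot: [-0.008, 0.965, 0.032, 0.26]
force: [-0.3, 0.0, -0.4]
grip_width: 0.605
grip_force: 0.0
2.525 [ 625.66 -105.91  109.69] z [ 0.5   0.03 -0.86] y [ 0.07 -1.    0.  ] F [-0.33  0.04 -0.44] 0.00405732253271851 0.6048753190685073 0.0
goal [ 626.18 -104.54  109.28] delta [ 0.51  1.37 -0.4 ]
turn [ 0.01  0.12 -0.01]
time_s: 3.02
eef_pos: [625.7, -106.0, 109.5]
ee_rot: [-0.008, 0.965, 0.032, 0.26]
force: [-5.4, -2.2, 6.1]
grip_width: 0.269
grip_force: 39.1
3.025 [ 625.68 -106.    109.52] z [ 0.5   0.03 -0.87] y [ 0.07 -1.    0.  ] F [-5.43 -2.16  6.09] 0.0024053075830446427 0.2686004770819446 39.05244469642639
```

```bash
python3 -m handwheel '[[[0,0,4,0,0,0,-0.6],[0,0,4,0,0,0,-0.6],[0,0,2,0,0,0,-0.6],[0,0,0,0,0,0,-0.6],[0,0,0,0,0,0,-0.6]]]' ; for i in 1 2 3; do python3 -m handwheel '[[[0,0,0,0,0,0,-0.6]]]' | grep force; done; python3 st.py
```

```text
time_s: 3.65
eef_pos: [625.5, -105.7, 118.6]
ee_rot: [-0.009, 0.965, 0.032, 0.259]
force: [-0.9, -0.5, -2.8]
grip_width: 0.267
grip_force: 39.2
force: [0.0, -0.2, -2.8]
grip_force: 39.2
force: [1.0, 0.3, -3.2]
grip_force: 39.2
force: [-0.1, -0.4, -3.2]
grip_force: 39.2
4.025 [ 625.59 -105.68  118.75] z [ 0.5   0.03 -0.87] y [ 0.07 -1.   -0.  ] F [-0.07 -0.36 -3.15] 0.0034278286551724982 0.2664731355784115 39.23699676990509
```

```bash
python3 -m handwheel '[[[-3,0,6,0,0,0,-0.6],[-3,0,6,0,0,0,-0.6],[-3,0,6,0,0,0,-0.6],[0,0,0,0,0,0,-0.6],[0,0,0,0,0,0,-0.6]]]' |grep -A1 force; for i in 1 2 3 4 5; do python3 -m handwheel '[[[0,0,0,0,0,0,-0.6]]]' | grep force:; done; python3 st.py
```

```text
force: [-0.2, -0.5, -3.2]
grip_width: 0.27
grip_force: 39.4
force: [-0.0, 0.9, -4.6]
grip_force: 39.4
force: [0.4, -0.1, -3.9]
grip_force: 39.4
force: [0.5, -0.0, -3.0]
grip_force: 39.4
force: [0.1, -0.0, -3.3]
grip_force: 39.4
force: [-0.6, -0.1, -3.4]
grip_force: 39.4
5.275 [ 616.61 -105.71  136.78] z [ 0.5   0.03 -0.87] y [ 0.07 -1.   -0.  ] F [-0.62 -0.07 -3.41] 0.0019970348281188755 0.26951141497215114 39.36576783657074
```

Held free of the pocket, it weighs about 3.3 N. That fits only the 330 g weight, since the next heaviest would pull 1.9 N. So weight_4 is the heaviest, and I carry it to the mat tray.

```bash
python3 -m handwheel '[[[-12,-1,20,0,0,0,-0.6],[-20,-1,26,0,0,0,-0.6],[-40,-20,0,0,0,0,-0.6],[-30,-35,0,-0.7,10,0,-0.6],[-25,-38,0,-0.7,10,0,-0.6],[-25,-38,0,-0.6,10,0,-0.6],[-20,-35,0,0,0,0,-0.6],[-7,-14,0,0,0,0,-0.6]]]' 50; python3 -m handwheel '[[[0,0,0,0,0,0,-0.6],[0,0,0,0,0,0,-0.6]]]' >/dev/null; python3 st.py
python3 - <<'E'
from rig import *
import cv2,numpy as np
c=capture("wrist");a=c["image"][:,:,::-1]
b=capture("scene")["image"][:,:,::-1][110:250,130:270]
b=cv2.resize(b,(420,420));cv2.imwrite("pics/w2.png",cv2.resize(np.hstack([a,b]),(800,343)))
E
```

```text
time_s: 6.28
eef_pos: [437.0, -289.2, 182.7]
ee_rot: [0.0, 0.999, 0.032, 0.0]
force: [0.4, -0.7, -3.2]
grip_width: 0.267
grip_force: 50.2
6.525 [ 438.01 -286.78  182.89] z [ 0.  0. -1.] y [ 0.07 -1.   -0.  ] F [-1.01  0.19 -2.54] 0.00856182471460101 0.2624449000200488 50.14227032661438
```

View pics/w2.png

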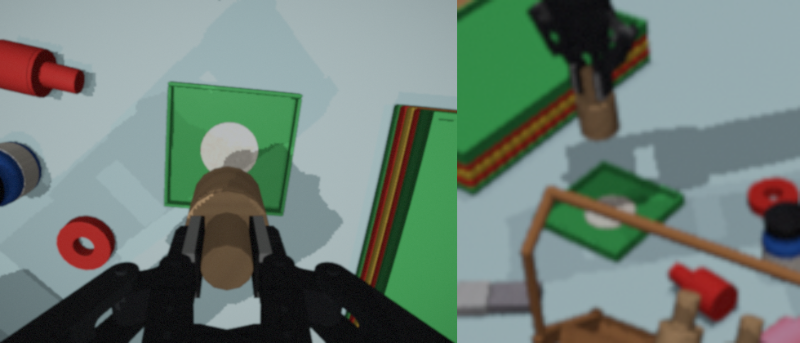

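Run:
```python
from rig import *
from h import *
np.set_printoptions(suppress=True,precision=1)
H=np.array([[-0.0008043608980402371,-0.951210201633997,-0.3085425502438085,77.7753275377373],[0.9999995061231902,-0.0009452263513766793,0.0003070838930404984,-0.35539010680676886],[-0.0005837438808290224,-0.3085421508555226,0.9512104921564556,-134.2014784824432],[0,0,0,1]])
s=sense();q=s['ee_rot'];W=np.eye(4);W[:3,:3]=R.from_quat([q[1],q[2],q[3],q[0]]).as_matrix();W[:3,3]=s['eef_pos']
K=np.array([[377.179,0,277.5813],[0,377.179,209.8042],[0,0,1]]);D=np.array([-.06838,0,0,0,0])
E=np.linalg.inv(H)
P=np.float64([[0,0,-23],[12,0,-23],[0,0,11],[23,0,11],[0,0,57],[23,0,57]])
print(cv2.projectPoints(P,cv2.Rodrigues(E[:3,:3])[0],E[:3,3],K,D)[0][:,0]*.8163)
X=W@H
for px in ((229,147),(171,85),(301,95),(284,214),(167,206)):
    u=cv2.undistortPoints(np.float64([[px]])/.8163,K,D)[0,0];r=X[:3,:3]@[u[0],u[1],1]
    z=5 if px[0]==229 else 16
    print(px,X[:3,3]+r*(z-X[2,3])/r[2])
```

```text
[[227.4 264.8]
 [227.4 240. ]
 [227.2 226.6]
 [227.2 185.8]
 [227.  193.7]
 [227.  160.6]]
(229, 147) [ 441.3 -288.8    5. ]
(171, 85) [ 500.6 -229.4   16. ]
(301, 95) [ 499.7 -353.9   16. ]
(284, 214) [ 373.9 -353.    16. ]
(167, 206) [ 375.  -226.8   16. ]
```

The view shows the weight hanging nearly upright over the mat tray. Knob top (227,265) matches its prediction, the mat centre is at (229,147), and the tray centre works out at about (437,-291). I lower it.

```bash
python3 -m handwheel '[[[0,-2,-25,0,0,0,-0.6],[0,-2,-35,0,0,0,-0.6],[0,0,-30,0,0,0,-0.6],[0,0,-15,0,0,0,-0.6],[0,0,-5,0,0,0,-0.6],[0,0,-3,0,0,0,-0.6],[0,0,0,0,0,0,-0.6],[0,0,0,0,0,0,-0.6]]]' |head -4; for i in 1 2 3 4; do python3 -m handwheel '[[[0,0,-1,0,0,0,-0.6],[0,0,0,0,0,0,-0.6]]]' | grep -E "force:|pos"; done
```

```text
time_s: 7.62
eef_pos: [437.8, -291.9, 70.4]
ee_rot: [0.0, 0.999, 0.033, 0.0]
force: [0.1, -0.1, -2.7]
eef_pos: [437.6, -291.7, 68.8]
force: [0.2, -0.4, -2.6]
grip_force: 50.2
eef_pos: [437.6, -291.7, 67.7]
force: [0.3, -0.5, -2.7]
grip_force: 50.2
eef_pos: [437.6, -291.7, 66.7]
force: [0.3, 0.6, -2.7]
grip_force: 50.2
eef_pos: [437.6, -291.7, 65.7]
force: [-0.1, -0.0, -2.9]
grip_force: 50.2
```

```bash
for i in 1 2 3; do python3 -m handwheel '[[[0,0,-1,0,0,0,-0.6],[0,0,0,0,0,0,-0.6]]]' | grep -E "force:|pos"; done
```

```text
eef_pos: [437.6, -291.7, 64.7]
force: [0.7, 0.8, -2.5]
grip_force: 50.2
eef_pos: [437.5, -291.7, 63.7]
force: [0.9, 0.3, -3.3]
grip_force: 50.2
eef_pos: [437.6, -291.7, 62.7]
force: [-0.9, 0.1, -2.6]
grip_force: 50.2
```

```bash
for i in 1 2; do python3 -m handwheel '[[[0,0,-1,0,0,0,-0.6],[0,0,0,0,0,0,-0.6]]]' | grep -E "force:|pos"; done
```

```text
eef_pos: [437.7, -291.9, 62.2]
force: [-1.4, 0.7, 3.4]
grip_force: 50.8
eef_pos: [437.8, -291.9, 62.2]
force: [-4.2, 3.5, 14.3]
grip_force: 52.2
```

Touched down at about z 62. I ease off 1 mm, open the fingers and go straight up.

```bash
python3 -m handwheel '[[[0,0,1,0,0,0,-0.6],[0,0,0,0,0,0,-0.35],[0,0,0,0,0,0,-0.2],[0,0,0,0,0,0,0.1],[0,0,0,0,0,0,0.2],[0,0,0,0,0,0,0.2]]]' 20; python3 -m handwheel '[[[0,0,8,0,0,0,0.2],[0,0,20,0,0,0,0.2],[0,0,30,0,0,0,0.2],[0,0,35,0,0,0,0.2],[0,0,40,0,0,0,0.2],[-40,0,40,0,0,0,0.2],[-40,0,0,0,0,0,0.2],[0,0,0,0,0,0,0.2]]]'
python3 - <<'E'
from rig import *
import cv2,numpy as np
a=capture("wrist")["image"];c=capture("scene")["image"][160:320,130:330];t=capture("top")["image"][110:300,160:470]
c=cv2.resize(c,(400,320));t=cv2.resize(t,(400,245));a=cv2.resize(a,(400,300))
o=np.zeros((600,800,3),np.uint8);o[:320,:400]=c;o[:300,400:]=a;o[330:575,:400]=t
cv2.imwrite("pics/end.png",o[:,:,::-1])
E
```

```text
time_s: 10.62
eef_pos: [437.6, -291.7, 61.8]
ee_rot: [-0.0, 0.999, 0.033, 0.0]
force: [0.4, -0.8, 0.2]
grip_width: 0.599
grip_force: 0.0
time_s: 11.62
eef_pos: [356.2, -291.7, 235.9]
ee_rot: [0.001, 0.999, 0.032, 0.0]
force: [-0.0, -0.0, 0.2]
grip_width: 0.6
grip_force: 0.0
```

View pics/end.png

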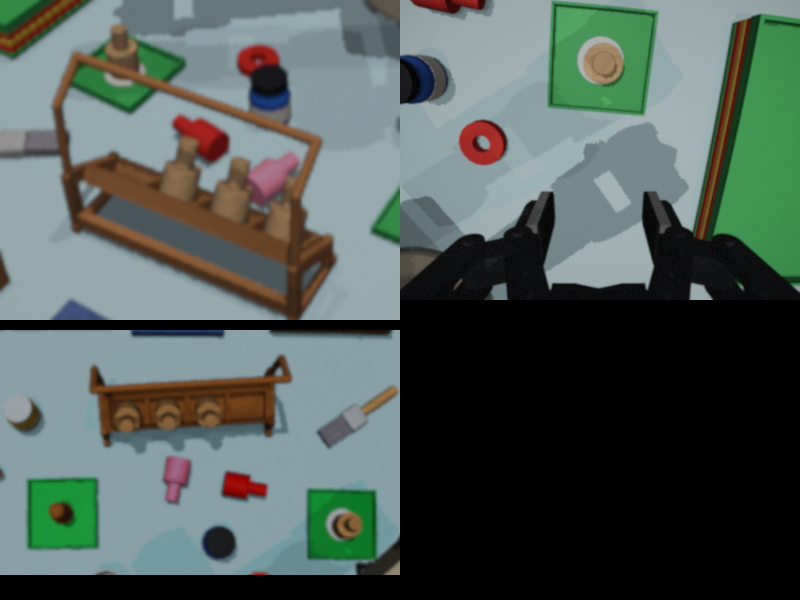

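The picture shows weight_4 upright on the mat, near the middle of the tray (wrist inset (603,62)). The other three are seated in the stand, the figure and jars are undisturbed, and the gripper is clear.

```bash
python3 -c "
from rig import *
print(finish_job())"
```

```text
the job is handed in; nothing more can be done
None
```

I weighed weight_4 at about 3 N, which only the 330 g cylinder fits (I lifted no other), stood it upright near the middle of the mat tray (tray_b), left the rest untouched, and handed in the job at about 12 s with no verdict returned.

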